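Light up the specimen and hold the hand lens over it

TASK

Turn the dimmer knob on the light base fully clockwise to its stop. Then draw the hand lens out of its sloping holder by the handle, turn it level and hold it centred over the dish with the limpet shell, about 10 cm above it, leaving the dish and everything else on the bench where it stands. Finish while holding the lens there, still and touching nothing else.

Things in the scene. Friction and masses are not known exactly. Their poses are not given: they have to be found in the camera images.
- dimmer (a joint): angle in rad of the dimmer knob on the light base; 0 = minimum, grows as the knob is turned clockwise seen from above, end stop (full brightness) at 2.4; friction 0.03 N m, stays where left
- dimmer_grip (a point): on the knob's vertical axis at grip height, 67 mm above the bench, 37 mm above the light base. The black knob is a disc 40 mm across with an upright bar 38 mm long along this point's x, 14 mm thick along y, from 23 mm below to 7 mm above this point. The point turns with the knob
- lightbase: grey flat light base, 170 (x) x 270 (y) x 30 mm high, fixed to the bench; origin: centre of its underside, z up. A white light window fills the part towards its +y; the dimmer knob stands at (0, -90 mm) in its frame
- dish: open glass dish, 90 mm across and 16 mm high, loose on the light window, with a ribbed limpet shell (42 mm across, 14 mm high) in its middle; origin: centre of its underside, z up
- holder: grey fixed holder, 150 x 110 mm foot; origin: centre of its underside. A flat pocket with clear cover, 88 mm wide, slopes down at 50 degrees towards its +x, open at the upper end. The lens head lies in it up to 20 mm above its centre; a 30 mm wide tongue goes on under the handle to 62 mm from the head's centre; beyond, the handle is free. Draw the lens 60 mm or more along its handle to free it
- lens: hand lens, about 0.09 kg: steel ring 70 mm across, 10 mm thick, with glass and a straight black handle. Origin: centre of the glass, mid-thickness; z normal to the glass (vertical when level). The handle runs along its own -x from 50 to 145 mm from the origin, 18 mm wide (y), from z -5 to +9 mm. In the holder the head is low and the handle rises at 50 degrees towards the holder's -x
- vial: small clear glass vial with a cap, 26 mm across, 50 mm tall; loose, to be left alone; origin: centre of its underside
- dropper: amber dropper bottle, 36 mm across, 75 mm tall; loose, to be left alone; origin: centre of its underside
- shell: loose limpet shell (low cone), 52 mm across, 18 mm high; loose, to be left alone; origin: centre of its underside
- slidebox: brown slide box, 85 x 100 x 34 mm; loose, to be left alone; origin: centre of its underside
- dishes: stack of three glass dishes, 90 mm across, 48 mm high; loose, to be left alone; origin: centre of its underside
- pebble: grey pebble, 56 mm across, 24 mm high; loose, to be left alone; origin: centre of its underside
- jar: glass jar with a metal lid, 56 mm across, 60 mm tall; loose, to be left alone; origin: centre of its underside
There are look-alikes about, which are no part of the job. Leave any green look-alike of the lens alone. What is shaped like the dish but purple is not meant.

How it is judged (in metres and radians):
On the way, in this order (a step that is already met when the one before it is completed fails the run):
1. the dimmer is turned clockwise to its stop (within 0.12 rad) (value of joint dimmer above 2.28 rad), for 0.2 s.
2. the gripper has drawn the lens clear of its holder (height (world z) of lens above 0.085 m and contact force between lens and holder below 0.2 N and contact force between lens and the fingers above 0.5 N), for 0.2 s.
At the end, for the whole second after the job is handed in: Dimmer within 0.12 rad of its stop (2.4); lens held still (under 30 mm/s), level within 0.2 rad (either face up), centred within 30 mm of the dish, 60 to 180 mm above the dish's underside, touching neither holder, dish nor light base; dish still on the light base (value of joint dimmer above 2.28 rad and (angle between lens's own z axis and vertical below 0.2 rad or angle between lens's own z axis and vertical above 2.94 rad) and horizontal distance between lens and dish below 0.03 m and z of lens in the frame of dish between 0.06 and 0.18 m and contact force between lens and the fingers above 0.5 N and contact force between lens and holder below 0.2 N and contact force between lens and dish below 0.2 N and contact force between lens and lightbase below 0.2 N and linear speed of lens below 0.03 m/s and height (world z) of dish above 0.025 m); the arm keeps its last pose, push and grip.
It fails at once if the dish or another bystander is moved by more than 30 mm from where it stood (distance of any of dish, vial, dropper, shell, slidebox, dishes, pebble, jar from where it was at the start of the episode above 0.03 m).
It also fails if it takes over 58 s, if anything falls off the work surface, if the arm or the gripper's body presses on something with over 40 N, if the wrist force passes 120 N, or if a joint passes its speed limit or range.

ROBOT

A 6-joint arm with a two-finger parallel gripper is mounted at the origin on the work surface. World frame = base frame: x ahead of the robot, y to its left, z up, the work surface at z = 0. Lengths are in m, angles in degrees, forces in N, time in s.
With the tool pointing down it reaches from about 0.4 to 0.825 m from the base axis. Payload 7 kg.
Tool frame: the origin (TCP) lies on the centre line of the jaws, within the pads' length; the fingertips stand 19 mm ahead of it and the grasp point (between the pads) is the TCP; z points along the fingers, y is the line along which they close (so a half turn about z gives the same grasp; the last joint's range is limited). The gripper opens to 88 mm and grips with 3 to 60 N. Pads are 19 mm wide; open, the fingers measure 130 mm over their backs; the gripper's body (78 mm by 193 mm) begins 47 mm behind the grasp point.
Start: joints at [-53.795, 20.546, 0.682, 0, -70.136, -16.507], TCP at [0.227, -0.635, 0.216] pointing down, gripper open.
Joint ranges: [-176.03, 176.03], [-82.01, 121.73], [-58.28, 71.71], [-173.87, 95.51], [-174.79, -0.11], [-173.66, 173.66]. Speed limits (degrees/s): [136.94, 136.94, 172.46, 180, 180, 180].

INTERFACE

Orientations are given as [roll, pitch, yaw] about the fixed x, y, z axes, in that order (R = Rz(yaw) Ry(pitch) Rx(roll)).
In Python, from plant import ctrl gives the robot as it stands.
- The arm moves only by the tool move_arm, never from a script. Its argument "motion" is a list of rows, each a list of 3 entries, a list of its own where there are three numbers: the shift along the tool's x, y, z in mm, then the turn, a rotation vector about the tool's x, y, z in degrees, then the closure, from 0 (fully open) to 1 (shut). A call has 1 to 10 rows; each row is the pose to reach, as a shift and turn from the pose commanded when the call began, along the tool's axes at that moment; what a row does not reach only later rows make up. A row lasts 1/12 s, in which the tool goes at most 41.7 mm and 7.16 degrees, less where a joint would pass 70% of its speed; a pose out of reach is approached as far as the arm can. A call with a gripper value outside its range is refused whole. The fingers move at their own pace and stop on an object; the grip force is fixed at half the most. Time passes only in rows, so rows that repeat a pose let the fingers close. It gives the time, the measured TCP pose, the force, the opening and the grip force at its end, in the units of the state.
- ctrl.get_obs(): the state, without advancing time (a new reading comes with each control period).
- ctrl.snapshot(name): name is "side" or "top" or "wrist"; returns a dict with "color" (420x560x3 uint8, blue, green, red), "camera_matrix" (3x3 intrinsics, pixels), "cam_to_world" (4x4, takes a point from camera to world coordinates). Camera axes: x right, y up, looking along -z (the intrinsics and any distortion apply to the point x, -y, -z); pixel columns grow to the right and rows downward; lengths in m; the calibration is good to about 2 mm. A picture is of the moment at which its call begins. There is no depth.
- ctrl.close_job(): hands the job in; it is judged then, once.
The state is a dict: "clock": time; "joint_pos": joint angles; "qvel": joint speeds; "tau": joint torques, N m; "tool_pos": TCP position; "orientation": TCP orientation; "force": force on the tool from outside, world axes, zero at the start; "moment": the same for the moment, N m; "opening": finger opening in m; "gripper_force": force on a finger pad.
Only numpy, scipy, OpenCV 4.12 (cv2) and the standard library are available. Lean on these libraries where they do the work, as an engineer would, in place of code of your own. Each camera call takes 0.05 s, during which the arm holds its last target. There are 200 camera calls.

## Working session

There is one attempt and no reset: what is moved stays moved. The work goes in short steps, Python scripts to look and compute and a tool call to move; the robot and the scene stay as the last step left them, time stands still between calls to the robot, and variables do not carry over. Pictures are saved under pics/ and viewed, at most 10 in all, crops included, and the job is handed in when it is done.

Besides the shell and the picture viewer there is one more tool, called after "Emit:" as name(argument=value, ...), one argument or row to a line, values as JSON. move_arm: Moves the arm, as the interface text tells. Its arguments: {"type":"object","properties":{"motion":{"type":"array"}},"required":["motion"]}

```bash
ls; mkdir -p pics
python3 - <<'E'
from plant import ctrl
import cv2,numpy as np,pickle
d={}
for n in("top","side"):
    s=ctrl.snapshot(n);d[n]=s;cv2.imwrite(f"pics/{n}0.png",s["color"]);print(n,s["camera_matrix"].round(1).tolist(),s["cam_to_world"].round(3).tolist())
pickle.dump(d,open("d0.pkl","wb"))
o=ctrl.get_obs();print(o)
E
```

```text
pics
top [[406.6, 0.0, 277.5], [0.0, 406.6, 206.9], [0.0, 0.0, 1.0]] [[0.006, 0.992, -0.127, 0.452], [-1.0, 0.006, -0.002, 0.025], [-0.002, 0.127, 0.992, 1.062], [0.0, 0.0, 0.0, 1.0]]
side [[430.0, 0.0, 275.5], [0.0, 430.0, 206.4], [0.0, 0.0, 1.0]] [[-0.695, 0.387, -0.606, 0.022], [-0.719, -0.365, 0.591, 0.546], [0.007, 0.846, 0.532, 0.545], [0.0, 0.0, 0.0, 1.0]]
{'clock': 0.1, 'joint_pos': array([-5.37932808e+01,  2.05880336e+01,  6.37877298e-01, -1.62771061e-02,
       -7.01363684e+01, -1.65065382e+01]), 'qvel': array([-0.10441224, -0.09723018,  0.08347208,  0.07614183, -0.01246145,
        0.0545178 ]), 'tau': array([-2.85123708e-03, -5.84160697e+01,  2.93749827e+01,  7.01538920e+00,
        1.02008818e-02, -7.15970668e-05]), 'tool_pos': array([ 0.22734228, -0.635071  ,  0.21520435]), 'orientation': array([ 1.79912693e+02, -9.91425814e-03, -1.60305354e+02]), 'force': array([0.13873692, 0.09889881, 0.52905422]), 'moment': array([-0.03254123,  0.01758778, -0.02976639]), 'gripper_force': 0.0, 'opening': 0.08739951740854368}
```

View pics/top0.png

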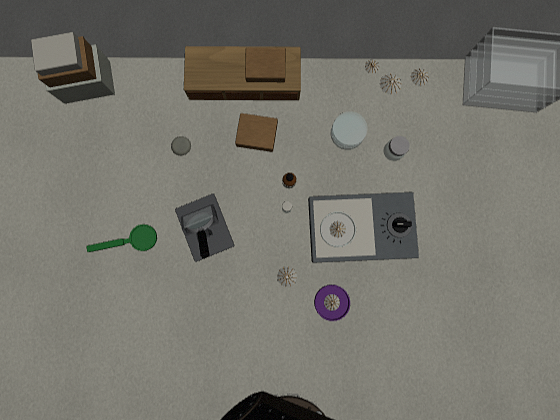

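View pics/side0.png

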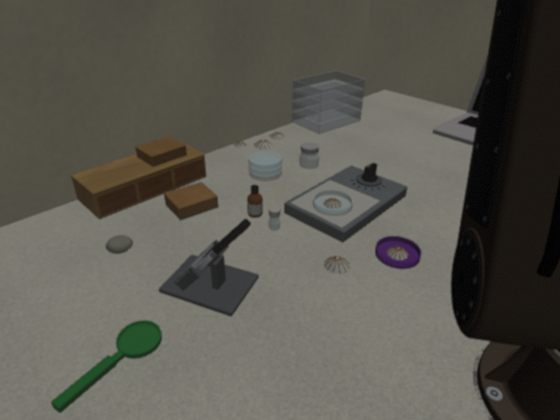

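The top view shows the light base (313–417, 193–262), dish (337,230), knob (400,225), holder (205,227) with black handle (203,243). The side view shows the handle rising from about (215,250) to (248,225).

```bash
cat > h.py <<'E'
import numpy as np,cv2,pickle
from plant import ctrl
def ray(s,px):
    K=s["camera_matrix"];T=s["cam_to_world"]
    d=np.linalg.solve(K,[px[0],px[1],1.]);d=T[:3,:3]@[d[0],-d[1],-d[2]*1.]
    return T[:3,3],d
def onz(s,px,z):
    o,d=ray(s,px);return o+d*(z-o[2])/d[2]
def tri(s1,p1,s2,p2):
    (o1,d1),(o2,d2)=ray(s1,p1),ray(s2,p2)
    A=np.stack([d1,-d2],1);t=np.linalg.lstsq(A,o2-o1,rcond=None)[0]
    a,b=o1+d1*t[0],o2+d2*t[1];return (a+b)/2,np.linalg.norm(a-b)
def proj(s,P):
    T=s["cam_to_world"];c=T[:3,:3].T@(np.asarray(P)-T[:3,3]);q=s["camera_matrix"]@[c[0],-c[1],-c[2]];return q[:2]/q[2]
E
python3 - <<'E'
from h import *
d=pickle.load(open("d0.pkl","rb"));t,s=d["top"]["color"],d["side"]["color"]
def crop(im,x,y,w,h,k): return cv2.resize(im[y:y+h,x:x+w],None,fx=k,fy=k,interpolation=cv2.INTER_CUBIC)
a=crop(t,170,190,70,75,5);b=crop(t,375,190,50,75,5)
c=crop(s,155,210,110,105,4)[:225*2];e=crop(s,340,150,75,60,5)
out=np.zeros((600,800,3),np.uint8)
a=crop(t,170,190,70,75,4);b=crop(t,375,195,50,60,5);c=crop(s,155,213,110,100,3);e=crop(s,340,155,70,55,4)
for im,x,y in((a,0,0),(b,300,0),(c,0,300),(e,340,300)): out[y:y+im.shape[0],x:x+im.shape[1]]=im
out=np.clip(out*1.7,0,255).astype(np.uint8)
cv2.imwrite("pics/crop0.png",out)
E
```

```text
(no output)
```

View pics/crop0.png

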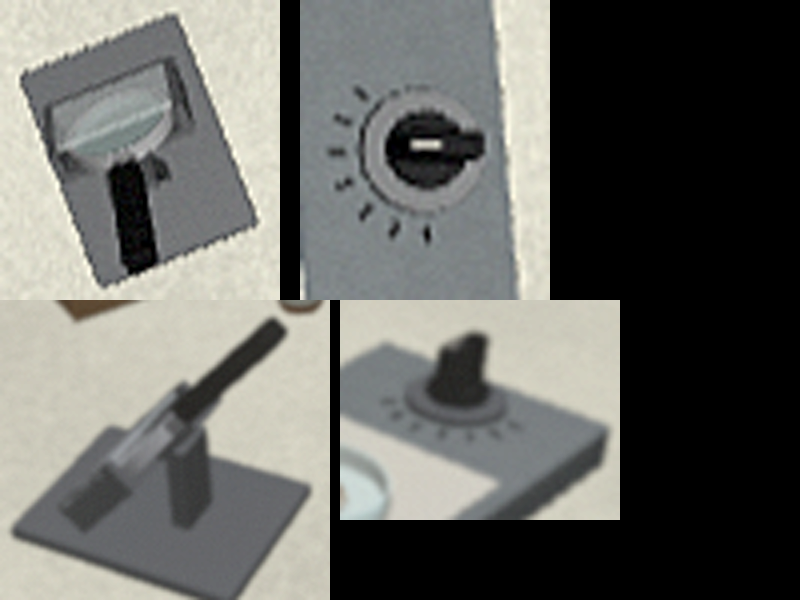

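The crops show the knob bar nearly along the image x (white mark, about (402–411, 224)), ticks to its left. The handle in the top view runs from about (201,231) to (204,258). In the side view its tip is at about (247,221).

Run:
```python
from h import *
d=pickle.load(open("d0.pkl","rb"));t,s=d["top"],d["side"]
def box(im,x,y,w,h): 
    m=np.zeros(im.shape[:2],np.uint8);m[y:y+h,x:x+w]=1;return m
def big(m):
    c=max(cv2.findContours(m.astype(np.uint8),0,cv2.CHAIN_APPROX_NONE)[0],key=cv2.contourArea);return c
np.set_printoptions(precision=4,suppress=True)
T=t["color"].astype(int);S=s["color"].astype(int);V=T.max(2);W=S.max(2)
print("grey samples",T[255,395],T[200,350],T[215,350],T[245,185],T[280,250],T[245,203],T[224,400])
# lightbase: everything darker than bench
m=((V<118)|(0))*box(T,300,185,125,85)|((T.min(2)>165)*box(T,312,195,65,62))
c=big(m);r=cv2.minAreaRect(c);P=np.array([onz(t,p,.03) for p in cv2.boxPoints(r)])
print("lb px",r,"\n",P,"ctr",P.mean(0),[np.linalg.norm(P[i]-P[i-1]) for i in range(4)])
m=(V<118)*box(T,165,185,75,85);c=big(m);r=cv2.minAreaRect(c);P=np.array([onz(t,p,.005) for p in cv2.boxPoints(r)])
print("holder",r,"\n",P,P.mean(0),[np.linalg.norm(P[i]-P[i-1]) for i in range(4)])
# handle
def line(im,v,b,th):
    c=big((v<th)*box(im,*b));M=np.zeros(im.shape[:2],np.uint8);cv2.drawContours(M,[c],-1,1,-1)
    q=np.argwhere(M)[:,::-1].astype(np.float32);l=cv2.fitLine(q,cv2.DIST_L2,0,.01,.01).ravel()
    k=(q-l[2:])@l[:2];return l,k.min(),k.max(),len(q),l[2:]+k.min()*l[:2],l[2:]+k.max()*l[:2],cv2.minAreaRect(c)
lt=line(T,V,(170,225,70,45),38);ls=line(S,W,(205,213,55,50),50)
print(lt,"\n",ls)
def plane(s,l):
    o,a=ray(s,l[4]);_,b=ray(s,l[5]);n=np.cross(a,b);return n/np.linalg.norm(n),o
n1,o1=plane(t,lt);n2,o2=plane(s,ls);u=np.cross(n1,n2);u/=np.linalg.norm(u);u*=np.sign(u[2])
x0=np.linalg.lstsq(np.array([n1,n2]),[n1@o1,n2@o2],rcond=None)[0]
print("handle dir",u,"elev",np.degrees(np.arcsin(u[2])),"az",np.degrees(np.arctan2(u[1],u[0])))
for S_,l in((t,lt),(s,ls)):
    for p in(l[4],l[5]):
        o,dd=ray(S_,p);A=np.stack([u,-dd],1);k=np.linalg.lstsq(A,o-x0,rcond=None)[0];print("end",x0+u*k[0])
# dish: teal rim
m=(V<150)*0
for nm,bx in(("dish",(315,208,48,45)),):
    y0=bx[1];sub=t["color"][bx[1]:bx[1]+bx[3],bx[0]:bx[0]+bx[2]]
    h=cv2.HoughCircles(cv2.resize(cv2.cvtColor(sub,6),None,fx=4,fy=4,interpolation=2),cv2.HOUGH_GRADIENT,1,500,param1=80,param2=20,minRadius=55,maxRadius=85)
    print(h)
    if h is not None:
        cx,cy,rr=h[0,0]/4;p=(cx+bx[0]-.4,cy+bx[1]-.4);print(p,rr,"dish",onz(t,p,.046),onz(t,p,.032))
# knob bar
c=big((V<38)*box(T,380,205,37,40));print("knob",cv2.minAreaRect(c),cv2.boundingRect(c))
m=(T.min(2)>110)*box(T,397,219,16,11);q=np.argwhere(m)[:,::-1].astype(np.float32);print("mark",len(q),q.mean(0),cv2.fitLine(q,2,0,.01,.01).ravel(),onz(t,q.mean(0),.074))
```

```text
grey samples [78 77 73] [143 153 156] [122 130 132] [123 132 134] [121 131 131] [7 5 7] [86 92 94]
lb px ((362.9541931152344, 226.96871948242188), (68.31034851074219, 108.20429229736328), 87.45519256591797) 
 [[ 0.6154 -0.049   0.03  ]
 [ 0.6295 -0.3268  0.03  ]
 [ 0.4555 -0.3279  0.03  ]
 [ 0.4419 -0.056   0.03  ]] ctr [ 0.5356 -0.1899  0.03  ] [np.float64(0.17361913786837838), np.float64(0.2781566425566557), np.float64(0.17396841700574728), np.float64(0.2722612015103479)]
holder ((204.01724243164062, 227.29312133789062), (58.86542510986328, 44.009796142578125), 68.19859313964844) 
 [[0.5831 0.3023 0.005 ]
 [0.6271 0.1963 0.005 ]
 [0.4842 0.136  0.005 ]
 [0.4417 0.2405 0.005 ]] [0.534  0.2188 0.005 ] [np.float64(0.15440860058816294), np.float64(0.11471521440886574), np.float64(0.15514811434406262), np.float64(0.11276822292536048)]
(array([  0.1556,   0.9878, 202.7257, 243.8101], dtype=float32), np.float32(-13.754837), np.float32(13.9041195), 237, array([200.5855, 230.2228], dtype=float32), array([204.8893, 257.5449], dtype=float32), ((202.72972106933594, 243.8783721923828), (27.6190
[... 171 characters left out ...]
array([207.5755, 259.5331], dtype=float32), array([246.9109, 220.8744], dtype=float32), ((226.12057495117188, 239.23806762695312), (12.538920402526855, 55.26244354248047), 43.15238952636719))
handle dir [-0.5601 -0.2462  0.791 ] elev 52.2816002255614 az -156.27206835940652
end [0.5209 0.2142 0.0735]
end [0.4548 0.1852 0.1669]
end [0.5302 0.2183 0.0605]
end [0.4568 0.1861 0.1641]
[[[92.5 85.5 68.4]]]
(np.float32(337.725), np.float32(228.975)) 17.1 dish [ 0.528  -0.1234  0.046 ] [ 0.529  -0.1254  0.032 ]
knob ((400.9000549316406, 225.20004272460938), (17.88854217529297, 14.758048057556152), 26.56505012512207) (392, 218, 20, 15)
mark 1 [402. 223.] [  1.   0. 402. 223.] [ 0.5414 -0.2759  0.074 ]
```

Everything is located: knob ≈ (0.540,-0.280), dish ≈ (0.528,-0.124), handle tip ≈ (0.455,0.186,0.166), azimuth −157°.

```bash
cat >> h.py <<'E'
from scipy.spatial.transform import Rotation as Ro
np.set_printoptions(precision=4,suppress=True)
def rel(p,R):
    o=ctrl.get_obs();R0=Ro.from_euler("xyz",o["orientation"],degrees=True)
    print("shift mm",(R0.inv().apply(np.array(p)-o["tool_pos"])*1e3).round(1).tolist(),"turn deg",(R0.inv()*R).as_rotvec(degrees=True).round(2).tolist())
def down(yaw,tilt=0,az=0):
    "tool down with yaw, then tilted so that tool z leans toward azimuth az"
    a=np.radians(az);return Ro.from_rotvec(-np.radians(tilt)*np.array([-np.sin(a),np.cos(a),0]))*Ro.from_euler("xyz",[180,0,yaw],degrees=True)
E
python3 - <<'E'
from h import *
d=pickle.load(open("d0.pkl","rb"));t=d["top"]
for z in(.03,.044,.067,.074): print(proj(t,[.5405,-.28,z]))
print(onz(t,(400,225),.044),down(0,30,0).as_matrix()[:,2]);rel([.5405,-.28,.16],down(-87))
E
```

```text
[398.3774 224.8836]
[400.0149 224.418 ]
[402.8042 223.625 ]
[403.6786 223.3763]
[ 0.539  -0.2799  0.044 ] [ 0.5   -0.    -0.866]
shift mm [-414.5, 228.7, 55.5] turn deg [0.08, 0.05, -73.31]
```

Emit:
move_arm(
  motion=[
    [[-414, 229, 55], [0, 0, -73], 0],
    [[-414, 229, 55], [0, 0, -73], 0],
    [[-414, 229, 55], [0, 0, -73], 0],
    [[-414, 229, 55], [0, 0, -73], 0],
    [[-414, 229, 55], [0, 0, -73], 0],
    [[-414, 229, 55], [0, 0, -73], 0],
    [[-414, 229, 55], [0, 0, -73], 0],
    [[-414, 229, 55], [0, 0, -73], 0],
    [[-414, 229, 55], [0, 0, -73], 0],
    [[-414, 229, 55], [0, 0, -73], 0],
  ],
)

```text
clock: 0.93
tool_pos: [0.5018, -0.3229, 0.1676]
orientation: [180.0, 0.0, -88.3]
force: [0.2, -0.6, -0.1]
opening: 0.0878
gripper_force: 0.0
```

Run:
```python
from h import *
rel([.5405,-.28,.16],down(-87));print(ctrl.get_obs()["joint_pos"])
s=ctrl.snapshot("wrist");pickle.dump(s,open("w0.pkl","wb"))
print([proj(s,[.5405,-.28,z]) for z in(.044,.074)])
cv2.imwrite("pics/w0.png",np.clip(s["color"]*1.6,0,255).astype(np.uint8))
```

```text
shift mm [-41.8, -40.0, 7.6] turn deg [0.01, 0.01, -1.32]
[-14.0164  15.2933 -13.4499  -0.0047 -61.2735  15.6949]
[array([233.8938, 243.0874]), array([229.252 , 258.4251])]
```

View pics/w0.png

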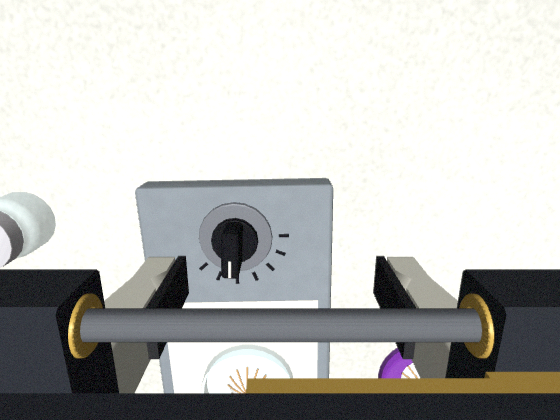

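The wrist view shows the knob ring centred at about (236,237). The bar is vertical in the image, along tool x, with its mark at (230,269) pointing to the window. Refining the position and descending.

Run:
```python
from h import *
s=pickle.load(open("w0.pkl","rb"))
print(onz(s,(236,237),.031),onz(s,(235,239),.044))
a,b=onz(s,(230.5,262),.0745),onz(s,(229.5,276),.0745);print("bar dir az",np.degrees(np.arctan2(*(b-a)[1::-1])),a,b)
k=onz(s,(236,237),.031)
rel([.5405,-.282,.067],down(-87))
```

```text
[ 0.5402 -0.2803  0.031 ] [ 0.5395 -0.2837  0.044 ]
bar dir az 85.62882704306548 [ 0.5395 -0.2773  0.0745] [ 0.5404 -0.2652  0.0745]
shift mm [-35.1, -36.0, 99.6] turn deg [-0.03, 0.06, -0.61]
```

Emit:
move_arm(
  motion=[
    [[-35, -36, 0], [0, 0, 2], 0],
    [[-35, -36, 30], [0, 0, 2], 0],
    [[-35, -36, 60], [0, 0, 2], 0],
    [[-35, -36, 85], [0, 0, 2], 0],
    [[-35, -36, 99], [0, 0, 2], 0],
    [[-35, -36, 99], [0, 0, 2], 0],
    [[-35, -36, 99], [0, 0, 2], 1],
    [[-35, -36, 99], [0, 0, 2], 1],
    [[-35, -36, 99], [0, 0, 2], 1],
    [[-35, -36, 99], [0, 0, 2], 1],
  ],
)

```text
clock: 1.82
tool_pos: [0.5369, -0.2893, 0.0704]
orientation: [-179.9, -0.0, -90.7]
force: [0.4, -0.2, -0.2]
opening: 0.066
gripper_force: 0.0
```

Emit:
move_arm(
  motion=[
    [[0, 0, 0], [0, 0, 0], 1],
    [[0, 0, 0], [0, 0, 0], 1],
    [[0, 0, 0], [0, 0, 0], 1],
    [[0, 0, 0], [0, 0, 0], 1],
  ],
)

```text
clock: 2.15
tool_pos: [0.5362, -0.289, 0.0692]
orientation: [-180.0, -0.0, -90.7]
force: [0.2, -0.8, 0.6]
opening: 0.0395
gripper_force: 0.0
```

Emit:
move_arm(
  motion=[
    [[-8, -4, 2], [0, 0, 0], 0.6],
    [[-8, -4, 2], [0, 0, 0], 0.6],
    [[-8, -4, 2], [0, 0, 0], 0.8],
    [[-8, -4, 2], [0, 0, 0], 1],
    [[-8, -4, 2], [0, 0, 0], 1],
    [[-8, -4, 2], [0, 0, 0], 1],
    [[-8, -4, 2], [0, 0, 0], 1],
    [[-8, -4, 2], [0, 0, 0], 1],
    [[-8, -4, 2], [0, 0, 0], 1],
    [[-8, -4, 2], [0, 0, 0], 1],
  ],
)

```text
clock: 2.98
tool_pos: [0.5402, -0.2811, 0.0669]
orientation: [-180.0, -0.0, -90.7]
force: [-0.8, 0.4, -0.4]
opening: 0.0003
gripper_force: 0.0
```

Emit:
move_arm(
  motion=[
    [[0, 0, 0], [0, 0, 0], 1],
    [[0, 0, 0], [0, 0, 0], 1],
    [[0, 0, 0], [0, 0, 0], 1],
    [[0, 0, 0], [0, 0, 0], 1],
  ],
)

```text
clock: 3.32
tool_pos: [0.5402, -0.2811, 0.0669]
orientation: [180.0, -0.0, -90.7]
force: [0.2, 0.3, 0.1]
opening: 0.0006
gripper_force: 0.0
```

Run:
```python
from h import *
out=[]
for n,b in(("wrist",None),("side",(320,120,120,100))):
    s=ctrl.snapshot(n);im=s["color"]
    print(n,proj(s,[.5402,-.2811,.048]))
    if b: im=cv2.resize(im[b[1]:b[1]+b[3],b[0]:b[0]+b[2]],None,fx=3.3,fy=3.3,interpolation=2)
    else: im=cv2.resize(im,(400,300))
    out.append(np.clip(im*1.6,0,255).astype(np.uint8))
c=np.zeros((330,800,3),np.uint8);c[:300,:400]=out[0];c[:out[1].shape[0],400:400+out[1].shape[1]]=out[1][:330]
cv2.imwrite("pics/k1.png",c)
```

```text
wrist [281.6382 247.4349]
side [368.9937 173.4314]
```

View pics/k1.png

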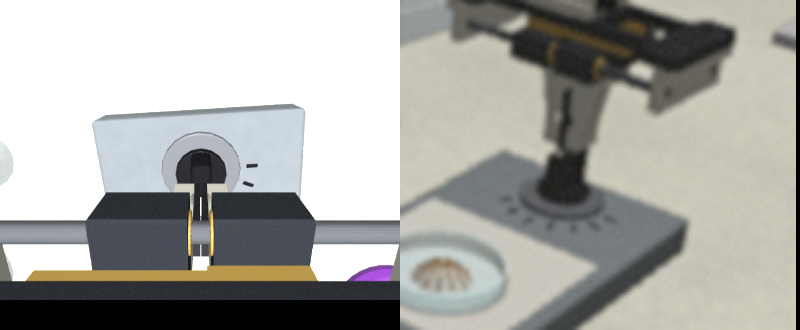

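The fingers look closed at or above the top of the bar (crop (570,150)), and the opening is ~0. I'll look more closely.

Run:
```python
from h import *
s=ctrl.snapshot("side");t=ctrl.snapshot("top")
a=cv2.resize(s["color"][140:200,345:395],(500,600),interpolation=2);b=cv2.resize(t["color"][205:245,385:415],(300,400),interpolation=2)
for S,im,x0,y0 in((s,a,345,140),(t,b,385,205)):
  for z,c in((.048,(0,0,255)),(.067,(0,255,0)),(.074,(255,0,0)),(.03,(0,255,255))):
    p=(proj(S,[.5405,-.2815,z])-[x0,y0]+.5)*10;cv2.drawMarker(im,tuple(int(v) for v in p),c,0,12,1)
o=np.zeros((600,800,3),np.uint8);o[:,:500]=np.clip(a*2.2,0,255);o[:400,500:]=np.clip(b*2.,0,255)
cv2.imwrite("pics/k2.png",o);print(ctrl.get_obs()["joint_pos"])
```

```text
[ -9.1253  22.0064 -18.4931   0.0018 -49.5017   8.4436]
```

View pics/k2.png

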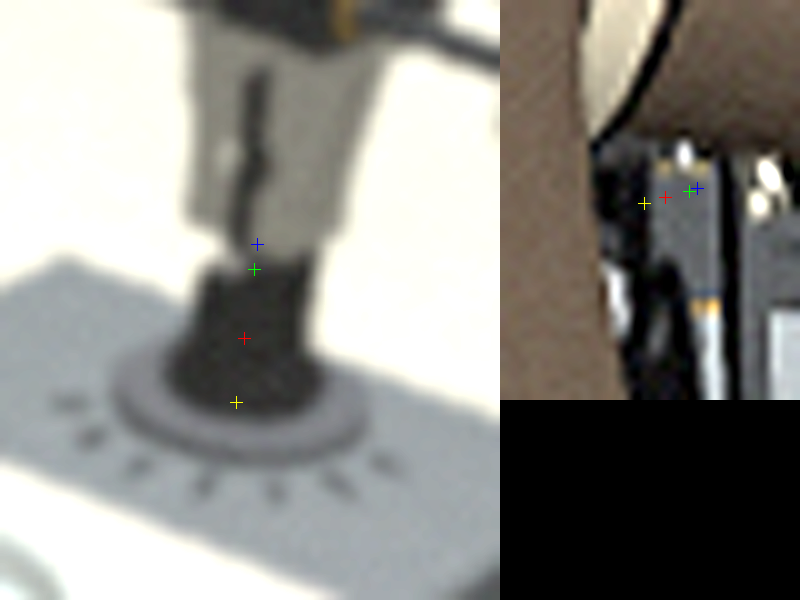

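Run:
```python
from h import *
s=pickle.load(open("w0.pkl","rb"))
# tool pose at w0 relative to the camera is constant: take it now
n=ctrl.snapshot("wrist");o=ctrl.get_obs();R=Ro.from_euler("xyz",o["orientation"],degrees=True)
for z in(-10,0,10,19):
  print(z,[proj(n,o["tool_pos"]+R.apply([x/1e3,y/1e3,z/1e3])).round(0).tolist() for x in(-9.5,9.5) for y in(-44,44)])
c=n["cam_to_world"];print("cam in tool",R.inv().apply(c[:3,3]-o["tool_pos"]),R.inv().as_matrix()@c[:3,:3]);print(o["opening"],o["force"],o["tool_pos"])
```

```text
-10 [[190.0, 290.0], [374.0, 290.0], [186.0, 254.0], [377.0, 254.0]]
0 [[194.0, 280.0], [369.0, 280.0], [191.0, 245.0], [372.0, 245.0]]
10 [[198.0, 271.0], [365.0, 271.0], [196.0, 238.0], [367.0, 238.0]]
19 [[202.0, 263.0], [361.0, 263.0], [199.0, 231.0], [364.0, 231.0]]
cam in tool [ 0.0821 -0.0005 -0.1685] [[-0.0003  0.9525  0.3044]
 [ 1.      0.0002  0.0003]
 [ 0.0002  0.3044 -0.9525]]
0.00014029755280544812 [ 0.024   0.2255 -0.2797] [ 0.5402 -0.281   0.067 ]
```

The wrist-image geometry shows the fingertips ≈ 29 mm further back along tool z than the reported TCP implies. That matches the side view. Opening past the disc width and going lower carefully.

Emit:
move_arm(
  motion=[
    [[0, 0, 0], [0, 0, 0], 0.2],
    [[0, 0, 0], [0, 0, 0], 0.2],
    [[0, 0, 0], [0, 0, 0], 0.2],
    [[0, 0, 0], [0, 0, 0], 0.2],
    [[0, 0, 0], [0, 0, 0], 0.2],
    [[0, 0, 0], [0, 0, 0], 0.2],
    [[0, 0, 6], [0, 0, 0], 0.2],
    [[0, 0, 12], [0, 0, 0], 0.2],
    [[0, 0, 12], [0, 0, 0], 0.2],
    [[0, 0, 12], [0, 0, 0], 0.2],
  ],
)

```text
clock: 4.4
tool_pos: [0.5397, -0.2809, 0.0541]
orientation: [179.9, 0.0, -90.7]
force: [-0.0, -0.5, -0.7]
opening: 0.0618
gripper_force: 0.0
```

Emit:
move_arm(
  motion=[
    [[0, 0, 4], [0, 0, 0], 0.2],
    [[0, 0, 8], [0, 0, 0], 0.2],
    [[0, 0, 12], [0, 0, 0], 0.2],
    [[0, 0, 12], [0, 0, 0], 0.2],
    [[0, 0, 12], [0, 0, 0], 1],
    [[0, 0, 12], [0, 0, 0], 1],
    [[0, 0, 12], [0, 0, 0], 1],
    [[0, 0, 12], [0, 0, 0], 1],
    [[0, 0, 12], [0, 0, 0], 1],
    [[0, 0, 12], [0, 0, 0], 1],
  ],
)

```text
clock: 5.23
tool_pos: [0.5403, -0.2811, 0.0431]
orientation: [-180.0, -0.0, -90.7]
force: [-0.2, -0.0, 0.1]
opening: 0.0359
gripper_force: 0.0
```

Emit:
move_arm(
  motion=[
    [[0, 0, 0], [0, 0, 0], 1],
    [[0, 0, 0], [0, 0, 0], 1],
    [[0, 0, 0], [0, 0, 0], 1],
    [[0, 0, 0], [0, 0, 0], 1],
  ],
)

```text
clock: 5.57
tool_pos: [0.54, -0.281, 0.043]
orientation: [180.0, 0.0, -90.7]
force: [-1.2, -0.0, 0.5]
opening: 0.0135
gripper_force: 30.0
```

Gripped. Now turning clockwise.

Emit:
move_arm(
  motion=[
    [[0, 0, 0], [0, 0, 6], 1],
    [[0, 0, 0], [0, 0, 12], 1],
    [[0, 0, 0], [0, 0, 18], 1],
    [[0, 0, 0], [0, 0, 24], 1],
    [[0, 0, 0], [0, 0, 30], 1],
    [[0, 0, 0], [0, 0, 36], 1],
    [[0, 0, 0], [0, 0, 40], 1],
    [[0, 0, 0], [0, 0, 40], 1],
    [[0, 0, 0], [0, 0, 40], 1],
  ],
)

```text
clock: 6.32
tool_pos: [0.5404, -0.2811, 0.043]
orientation: [-180.0, 0.0, -130.5]
force: [0.8, -0.4, -0.9]
opening: 0.0141
gripper_force: 30.0
```

```bash
python3 -c "
from h import *
o=ctrl.get_obs();print(o['moment'],o['force'],o['orientation'],o['joint_pos'])"
```

```text
[-0.2917 -0.1587 -0.0014] [ 0.7501 -0.433  -0.8802] [-179.9834    0.0057 -130.5484] [ -9.1313  23.6267 -19.7631   0.0053 -46.5931 -31.4208]
```

Emit:
move_arm(
  motion=[
    [[0, 0, 0], [0, 0, 4], 1],
    [[0, 0, 0], [0, 0, 8], 1],
    [[0, 0, 0], [0, 0, 12], 1],
    [[0, 0, 0], [0, 0, 14], 1],
    [[0, 0, 0], [0, 0, 14], 1],
  ],
)

```text
clock: 6.73
tool_pos: [0.5406, -0.2809, 0.043]
orientation: [-180.0, 0.0, -144.5]
force: [0.4, 0.3, -1.1]
opening: 0.0159
gripper_force: 34.3
```

```bash
python3 -c "
from h import *
o=ctrl.get_obs();print(o['moment'],o['force'],o['orientation'],o['opening'])"
```

```text
[ 0.1537 -0.4088  0.9529] [ 0.4031  0.2982 -1.1109] [-179.973     0.0077 -144.5306] 0.01590368432793396
```

At the stop (moment 0.95 N m). Releasing and rising.

Emit:
move_arm(
  motion=[
    [[0, 0, 0], [0, 0, -6], 1],
    [[0, 0, 0], [0, 0, -6], 0.4],
    [[0, 0, 0], [0, 0, -6], 0],
    [[0, 0, 0], [0, 0, -6], 0],
    [[0, 0, 0], [0, 0, -6], 0],
    [[0, 0, 0], [0, 0, -6], 0],
    [[0, 0, -40], [0, 0, -6], 0],
    [[0, 0, -80], [0, 0, -6], 0],
    [[0, 0, -120], [0, 0, -10], 0],
    [[0, 0, -155], [0, 0, -17], 0],
  ],
)

```text
clock: 7.57
tool_pos: [0.5402, -0.2812, 0.2007]
orientation: [-179.9, 0.0, -127.6]
force: [1.9, 0.5, 1.0]
opening: 0.0686
gripper_force: 0.0
```

Run:
```python
from h import *
o=ctrl.get_obs();print(o["tool_pos"],o["orientation"],o["opening"])
u=np.array([-np.cos(np.radians(50))*np.cos(np.radians(23)),-np.cos(np.radians(50))*np.sin(np.radians(23)),np.sin(np.radians(50))])
tip=np.array([.455,.1855,.166]);G=tip-.037*u
R=down(23,20,-157);z=R.as_matrix()[:,2];print("G",G,R.as_matrix())
rel(G+.029*z-.09*z,R)
s=ctrl.snapshot("top");pickle.dump(s,open("t1.pkl","wb"))
```

```text
[ 0.5402 -0.2812  0.2007] [-179.9364    0.0106 -127.5779] 0.06861269636598218
G [0.4769 0.1948 0.1377] [[ 0.865   0.3907 -0.3148]
 [ 0.3672 -0.9205 -0.1336]
 [-0.342   0.     -0.9397]]
shift mm [-356.8, 330.2, 5.4] turn deg [-26.24, -6.96, -148.59]
```

Emit:
move_arm(
  motion=[
    [[-357, 330, -5], [-26, -7, -149], 0],
    [[-357, 330, -5], [-26, -7, -149], 0],
    [[-357, 330, -5], [-26, -7, -149], 0],
    [[-357, 330, -5], [-26, -7, -149], 0],
    [[-357, 330, -5], [-26, -7, -149], 0],
    [[-357, 330, -5], [-26, -7, -149], 0],
    [[-357, 330, -5], [-26, -7, -149], 0],
    [[-357, 330, -5], [-26, -7, -149], 0],
    [[-357, 330, -5], [-26, -7, -149], 0],
    [[-357, 330, -5], [-26, -7, -149], 0],
  ],
)

```text
clock: 8.45
tool_pos: [0.5028, 0.1358, 0.2025]
orientation: [172.3, 9.2, -57.2]
force: [1.7, -0.4, -0.4]
opening: 0.0876
gripper_force: 0.0
```

```bash
cat > pre.py <<'E'
from h import *
u=np.array([-np.cos(np.radians(50))*np.cos(np.radians(23)),-np.cos(np.radians(50))*np.sin(np.radians(23)),np.sin(np.radians(50))])
tip=np.array([.455,.1855,.166]);G=tip-.037*u
R=down(23,20,-157);z=R.as_matrix()[:,2]
if __name__=="__main__":
    o=ctrl.get_obs();print(o["joint_pos"],o["tool_pos"],o["orientation"]);rel(G+.029*z-.09*z,R)
E
python3 pre.py
```

```text
[ 29.632   13.5047  -8.4625  -8.9759 -76.4358   6.4921] [0.5028 0.1358 0.2025] [172.3446   9.241  -57.2468]
shift mm [-58.1, -32.7, 12.8] turn deg [-13.85, -3.72, -77.9]
```

Emit:
move_arm(
  motion=[
    [[-58, -33, 13], [-14, -4, -78], 0],
    [[-58, -33, 13], [-14, -4, -78], 0],
    [[-58, -33, 13], [-14, -4, -78], 0],
    [[-58, -33, 13], [-14, -4, -78], 0],
    [[-58, -33, 13], [-14, -4, -78], 0],
    [[-58, -33, 13], [-14, -4, -78], 0],
    [[-58, -33, 13], [-14, -4, -78], 0],
    [[-58, -33, 13], [-14, -4, -78], 0],
    [[-58, -33, 13], [-14, -4, -78], 0],
    [[-58, -33, 13], [-14, -4, -78], 0],
  ],
)

```text
clock: 9.28
tool_pos: [0.4974, 0.2012, 0.1941]
orientation: [178.7, 19.9, 15.0]
force: [-0.3, -0.1, -0.3]
opening: 0.0878
gripper_force: 0.0
```

Emit:
move_arm(
  motion=[
    [[0, 0, 0], [0, 0, 0], 0],
    [[0, 0, 0], [0, 0, 0], 0],
    [[0, 0, 0], [0, 0, 0], 0],
  ],
)

```text
clock: 9.53
tool_pos: [0.4973, 0.2012, 0.1944]
orientation: [178.6, 19.8, 14.5]
force: [-0.4, -0.8, -0.5]
opening: 0.0875
gripper_force: 0.0
```

```bash
python3 pre.py
python3 - <<'E'
from pre import *
s=ctrl.snapshot("wrist");im=np.clip(s["color"]*1.6,0,255).astype(np.uint8)
c0=tip-.145*u
for P,c in((tip,(0,0,255)),(G,(0,255,0)),(c0+.062*u,(255,0,0)),(c0,(0,255,255))): 
    p=proj(s,P);print(p);cv2.drawMarker(im,tuple(int(v) for v in p),c,0,12,2)
cv2.imwrite("pics/w2.png",im)
E
```

```text
[ 37.9432  21.5426  -1.1266  -6.4431 -86.1678  68.2795] [0.4973 0.2012 0.1944] [178.5725  19.7937  14.4751]
shift mm [-0.9, -2.0, -0.4] turn deg [-1.48, -0.11, -8.02]
[287.2894 282.4828]
[280.9411 224.9749]
[273.6119 158.5804]
[264.6041  76.9808]
```

View pics/w2.png

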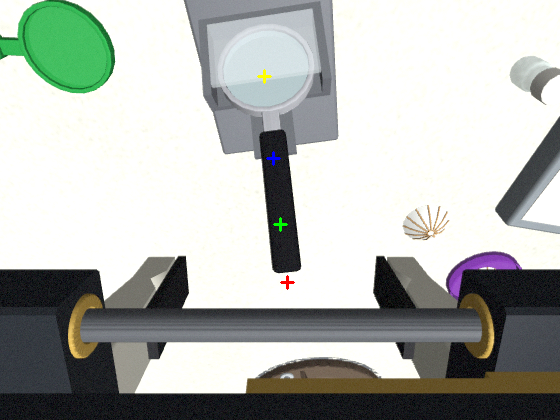

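The wrist view shows the lens in the holder: ring centre (266,70), handle from (273,130) to its tip (286,271). My axis prediction fits, but the tip lies ~6 mm lower along it. Correcting and descending.

```bash
sed -i 's/^tip=.*/tip=np.array([.455,.1855,.166])-.006*u;G=tip-.037*u/' pre.py; python3 -c "
from pre import *
rel(G+.029*z-.04*z,R);rel(G+.029*z,R);print(tip-.145*u)"
```

```text
shift mm [4.3, -1.4, 52.8] turn deg [-1.48, -0.12, -7.98]
shift mm [4.3, -0.4, 92.7] turn deg [-1.48, -0.12, -7.98]
[0.5443 0.2234 0.0503]
```

Emit:
move_arm(
  motion=[
    [[4, -1, 25], [-1.5, 0, -7], 0],
    [[4, -1, 50], [-1.5, 0, -8], 0],
    [[4, -1, 65], [-1.5, 0, -8], 0],
    [[4, 0, 80], [-1.5, 0, -8], 0],
    [[4, 0, 92], [-1.5, 0, -8], 0],
    [[4, 0, 92], [-1.5, 0, -8], 0],
    [[4, 0, 92], [-1.5, 0, -8], 0],
  ],
)

```text
clock: 10.17
tool_pos: [0.4714, 0.1918, 0.1067]
orientation: [180.0, 19.9, 23.1]
force: [-0.2, 1.7, 0.1]
opening: 0.0877
gripper_force: 0.0
```

Emit:
move_arm(
  motion=[
    [[0, 0, 0], [0, 0, 0], 1],
    [[0, 0, 0], [0, 0, 0], 1],
    [[0, 0, 0], [0, 0, 0], 1],
    [[0, 0, 0], [0, 0, 0], 1],
    [[0, 0, 0], [0, 0, 0], 1],
    [[0, 0, 0], [0, 0, 0], 1],
    [[0, 0, 0], [0, 0, 0], 1],
    [[0, 0, 0], [0, 0, 0], 1],
    [[0, 0, 0], [0, 0, 0], 1],
    [[0, 0, 0], [0, 0, 0], 1],
  ],
)

```text
clock: 11.0
tool_pos: [0.4714, 0.1921, 0.1065]
orientation: [-180.0, 19.9, 23.2]
force: [0.5, 0.3, 0.1]
opening: 0.0266
gripper_force: 0.0
```

Run:
```python
from pre import *
o=ctrl.get_obs();print(o)
R0=Ro.from_euler("xyz",o["orientation"],degrees=True)
print("u in tool",R0.inv().apply(u),"grip err",R0.inv().apply(o["tool_pos"]-G-.029*z))
```

```text
{'clock': 11.0, 'joint_pos': array([ 39.6968,  23.6112, -10.8572,  -5.7533, -74.7554,  75.9966]), 'qvel': array([ 0.0375,  0.0411, -0.0593, -0.0037,  0.0659, -0.0491]), 'tau': array([ -0.0017, -57.2764,  24.2772,   5.759 ,  -1.0232,   0.0122]), 'tool_pos': array([0.4714, 0.1921, 0.1065]), 'orientation': array([-179.9847,   19.9093,   23.2416]), 'force': array([0.5188, 0.2644, 0.1331]), 'moment': array([ 0.2771, -0.9195,  0.0108]), 'gripper_force': 0.0, 'opening': 0.02656472457478427}
u in tool [-0.8652 -0.0028 -0.5014] grip err [-0.0003  0.0003 -0.0006]
```

Emit:
move_arm(
  motion=[
    [[0, 0, 0], [0, 0, 0], 1],
    [[0, 0, 0], [0, 0, 0], 1],
    [[0, 0, 0], [0, 0, 0], 1],
    [[0, 0, 0], [0, 0, 0], 1],
  ],
)

```text
clock: 11.33
tool_pos: [0.4714, 0.1921, 0.1065]
orientation: [-180.0, 19.9, 23.2]
force: [0.8, -0.8, -0.5]
opening: 0.0179
gripper_force: 29.9
```

Emit:
move_arm(
  motion=[
    [[-4, 0, -2.5], [0, 0, 0], 1],
    [[-9, 0, -5], [0, 0, 0], 1],
    [[-15, 0, -8.8], [0, 0, 0], 1],
    [[-22, 0, -12.6], [0, 0, 0], 1],
    [[-29, 0, -16.7], [0, 0, 0], 1],
    [[-36, 0, -21], [0, 0, 0], 1],
    [[-43, 0, -25], [0, 0, 0], 1],
    [[-50, 0, -29], [0, 0, 0], 1],
    [[-57, 0, -33], [0, 0, 0], 1],
    [[-64, 0, -37], [0, 0, 0], 1],
  ],
)

```text
clock: 12.17
tool_pos: [0.4272, 0.1731, 0.1638]
orientation: [-180.0, 19.9, 23.2]
force: [0.6, -0.2, -0.2]
opening: 0.0179
gripper_force: 29.9
```

Run:
```python
from pre import *
o=ctrl.get_obs();print(o["tool_pos"],o["opening"],o["gripper_force"],o["force"],o["joint_pos"])
```

```text
[0.4272 0.1731 0.1638] 0.017919646470330734 29.94115859270096 [ 0.6105 -0.2412 -0.2346] [ 41.0677  16.2942 -13.3547  -6.1009 -79.4107  74.3034]
```

Emit:
move_arm(
  motion=[
    [[-7, 0, -4], [0, 0, 0], 1],
    [[-15, 0, -9], [0, 0, 0], 1],
    [[-22, 0, -17], [0, 0, 0], 1],
    [[-27, 0, -32], [0, 0, 0], 1],
    [[-32, 0, -48], [0, 0, 0], 1],
    [[-37, 0, -63], [0, 0, 0], 1],
    [[-37, 0, -63], [0, 0, 0], 1],
    [[-37, 0, -63], [0, 0, 0], 1],
  ],
)

```text
clock: 12.83
tool_pos: [0.4155, 0.1683, 0.2359]
orientation: [-179.9, 19.8, 23.3]
force: [0.0, 0.4, -1.8]
opening: 0.0176
gripper_force: 29.9
```

```bash
cat > fin.py <<'E'
from pre import *
Rp=Ro.from_euler("xyz",[-179.98,19.91,23.24],degrees=True);tp=np.array([.4714,.1921,.1065])
def lensR(az,el):  # el: handle rises towards -x_l by el
    a,e=np.radians([az,el]);x=np.array([np.cos(a)*np.cos(e),np.sin(a)*np.cos(e),-np.sin(e)]);y=np.array([-np.sin(a),np.cos(a),0]);return Ro.from_matrix(np.stack([x,y,np.cross(x,y)],1))
Rlt=Rp.inv()*lensR(23,50)      # lens in tool
ct=Rp.inv().apply(tip-.145*u-tp)
def goal(C,az,el=0):
    R=lensR(az,el)*Rlt.inv();return np.array(C)-R.apply(ct),R
if __name__=="__main__":
    import sys
    a=[float(v) for v in sys.argv[1:]];o=ctrl.get_obs();print(o["tool_pos"],o["orientation"],o["joint_pos"],o["opening"])
    p,R=goal(a[:3],*a[3:]);print("goal",p,"toolz",R.as_matrix()[:,2],"ct",ct);rel(p,R)
E
python3 fin.py .5285 -.1245 .18 -90 25;python3 fin.py .5285 -.1245 .135 -90 0
```

```text
[0.4155 0.1683 0.2359] [-179.9408   19.7922   23.2578] [ 41.4799  11.7568  -9.3733  -6.1394 -87.7368  73.0304] 0.017628491359800564
goal [ 0.5282 -0.0288  0.1974] toolz [-0.0011 -0.0887 -0.9961] ct [0.0938 0.     0.0258]
shift mm [37.2, 225.6, 27.4] turn deg [14.45, 16.17, 112.72]
[0.4155 0.1683 0.2359] [-179.9408   19.7922   23.2578] [ 41.4799  11.7568  -9.3733  -6.1394 -87.7368  73.0304] 0.017628491359800564
goal [ 0.5282 -0.0304  0.1103] toolz [-0.0011 -0.5014 -0.8652] ct [0.0938 0.     0.0258]
shift mm [66.1, 227.1, 109.5] turn deg [-10.52, 32.11, 115.1]
```

Go to the intermediate pose (handle at 25°, higher).

Emit:
move_arm(
  motion=[
    [[4, 23, 0], [1, 2, 7], 1],
    [[8, 46, 0], [2, 3, 14], 1],
    [[12, 69, 0], [3, 4, 21], 1],
    [[15, 92, 0], [4, 5, 28], 1],
    [[19, 114, 5], [4, 6, 35], 1],
    [[22, 136, 10], [5, 7, 42], 1],
    [[26, 158, 14], [6, 8, 49], 1],
    [[29, 180, 18], [7, 9, 56], 1],
    [[33, 202, 22], [8, 9, 63], 1],
    [[37, 225, 25], [9, 10, 70], 1],
  ],
)

```text
clock: 13.67
tool_pos: [0.5279, -0.0294, 0.1974]
orientation: [173.4, 3.9, -47.9]
force: [1.1, 0.1, 0.7]
opening: 0.0176
gripper_force: 29.9
```

```bash
python3 fin.py .5285 -.1245 .17 -90 15
```

```text
[ 0.5279 -0.0294  0.1974] [173.445    3.9062 -47.9073] [ 17.4529  12.4403 -13.2828  -0.8394 -71.8633  25.1778] 0.01763228155840862
goal [ 0.5282 -0.0273  0.1705] toolz [-0.0011 -0.2603 -0.9655] ct [0.0938 0.     0.0258]
shift mm [0.4, -4.7, 26.6] turn deg [1.99, 15.67, 42.82]
```

Emit:
move_arm(
  motion=[
    [[0, -5, 5], [0.3, 2.4, 6.5], 1],
    [[0, -5, 10], [0.6, 4.8, 13], 1],
    [[0, -5, 15], [1, 7, 19.5], 1],
    [[0, -5, 20], [1.2, 9.5, 26], 1],
    [[0, -5, 25], [1.5, 12, 33], 1],
    [[0, -5, 27], [2, 14, 39], 1],
    [[0, -5, 27], [2, 15.7, 43], 1],
    [[0, -5, 27], [2, 15.7, 43], 1],
    [[0, -5, 27], [2, 15.7, 43], 1],
  ],
)

```text
clock: 14.42
tool_pos: [0.5278, -0.0254, 0.1707]
orientation: [179.9, -15.1, -89.4]
force: [0.0, -0.0, -0.4]
opening: 0.0176
gripper_force: 29.9
```

```bash
python3 fin.py .5285 -.1245 .135 -90 0
```

```text
[ 0.5278 -0.0254  0.1707] [179.8852 -15.0681 -89.3886] [ 28.4688   9.891  -28.1154  15.2998 -60.1676 -36.4671] 0.017595141410319204
goal [ 0.5282 -0.0304  0.1103] toolz [-0.0011 -0.5014 -0.8652] ct [0.0938 0.     0.0258]
shift mm [-10.8, -0.4, 59.6] turn deg [-0.21, 15.02, 0.36]
```

Emit:
move_arm(
  motion=[
    [[-2, 0, 12], [0, 3, 0], 1],
    [[-4, 0, 24], [0, 6, 0], 1],
    [[-6, 0, 36], [0, 9, 0], 1],
    [[-8, 0, 48], [0, 12, 0], 1],
    [[-11, 0, 60], [0, 15, 0], 1],
    [[-11, 0, 60], [0, 15, 0], 1],
    [[-11, 0, 60], [0, 15, 0], 1],
    [[-11, 0, 60], [0, 15, 0], 1],
  ],
)

```text
clock: 15.08
tool_pos: [0.5289, -0.0306, 0.111]
orientation: [180.0, -30.0, -89.6]
force: [0.2, -0.2, -0.9]
opening: 0.0176
gripper_force: 29.9
```

```bash
python3 fin.py .5285 -.1245 .135 -90 0
python3 - <<'E'
from fin import *
o=ctrl.get_obs();Rt=Ro.from_euler("xyz",o["orientation"],degrees=True);C=o["tool_pos"]+Rt.apply(ct);RL=(Rt*Rlt).as_matrix();print("lens",C,RL[:,2])
out=[]
for n,k,x0,y0,w,h in(("top",5,295,185,80,80),("side",4,275,130,100,100)):
    s=ctrl.snapshot(n);im=np.clip(cv2.resize(s["color"][y0:y0+h,x0:x0+w],None,fx=k,fy=k,interpolation=2)*1.7,0,255).astype(np.uint8)
    th=np.linspace(0,6.283,60);ring=[C+.035*(np.cos(a)*RL[:,0]+np.sin(a)*RL[:,1]) for a in th];dsh=[np.array([.5285,-.1245,.046])+.045*np.array([np.cos(a),np.sin(a),0]) for a in th]
    for P,c in((ring,(0,0,255)),(dsh,(0,255,0))):
        cv2.polylines(im,[((np.array([proj(s,p) for p in P])-[x0,y0]+.5)*k).astype(int)],True,c,1)
    out.append(im)
cv2.imwrite("pics/f.png",np.hstack(out))
E
```

```text
[ 0.5289 -0.0306  0.111 ] [179.9966 -29.97   -89.5818] [ 34.8216  17.6307 -37.1859  29.4516 -56.9503 -55.4436] 0.0175977891480029
goal [ 0.5282 -0.0304  0.1103] toolz [-0.0011 -0.5014 -0.8652] ct [0.0938 0.     0.0258]
shift mm [-0.5, 0.7, 0.5] turn deg [-0.27, 0.12, 0.14]
lens [ 0.5296 -0.1247  0.1355] [-0.0028 -0.0021  1.    ]
```

View pics/f.png

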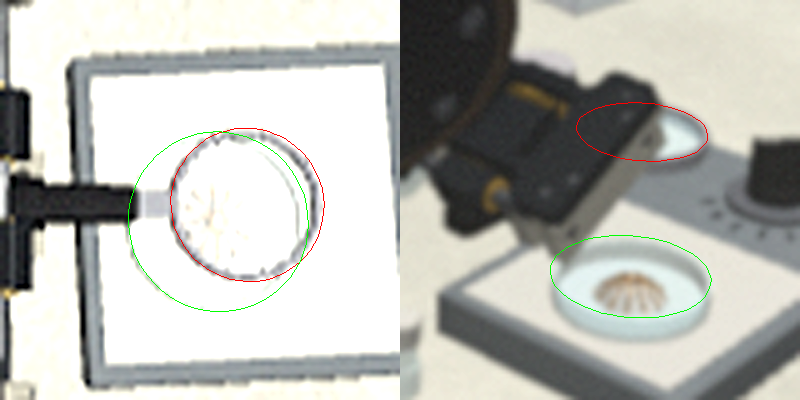

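The top view shows the ring centred at about (343,225.5), within 1 px of prediction. The side view suggests the head is ~10 mm lower than predicted, so I'll check for droop with the wrist camera.

Run:
```python
from fin import *
o=ctrl.get_obs();Rt=Ro.from_euler("xyz",o["orientation"],degrees=True);G0=o["tool_pos"]+Rt.apply([0,0,-.029]);C0=o["tool_pos"]+Rt.apply(ct);RL0=Rt*Rlt
s=ctrl.snapshot("wrist");im=np.clip(s["color"]*1.5,0,255).astype(np.uint8)
for dr,c in((0,(0,0,255)),(8,(0,200,0))):
    Q=Ro.from_rotvec(RL0.as_matrix()[:,1]*np.radians(dr));C=G0+Q.apply(C0-G0);M=(Q*RL0).as_matrix();print(dr,C,M[:,2])
    P=[C+.035*(np.cos(a)*M[:,0]+np.sin(a)*M[:,1])+M[:,2]*.005 for a in np.linspace(0,6.283,60)]
    cv2.polylines(im,[np.array([proj(s,p) for p in P]).astype(int)],True,c,1)
cv2.imwrite("pics/w3.png",im)
```

```text
0 [ 0.5297 -0.1247  0.136 ] [-0.0046 -0.0025  1.    ]
8 [ 0.5298 -0.1236  0.1209] [-0.0041 -0.1417  0.9899]
```

View pics/w3.png

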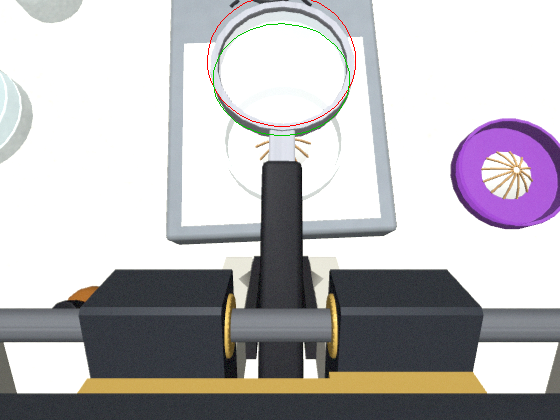

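The wrist view shows the ring (208–356, 0–132) on the predicted level outline (red), so the lens is level. Last check: the knob in the top view.

Run:
```python
from fin import *
s=ctrl.snapshot("top");x0,y0=380,200;im=np.clip(cv2.resize(s["color"][y0:y0+50,x0:x0+45],None,fx=10,fy=10,interpolation=2)*1.7,0,255).astype(np.uint8)
K=np.array([.5403,-.281,.0745]);q=lambda p:tuple(((proj(s,p)-[x0,y0]+.5)*10).astype(int))
for psi,c in((-138.5,(0,0,255)),(-131,(0,255,0))):
    a=np.radians(psi);d=.019*np.array([np.cos(a),np.sin(a),0]);cv2.line(im,q(K-d),q(K+d),c,1)
cv2.imwrite("pics/k3.png",im);o=ctrl.get_obs();print(o["clock"],o["gripper_force"],o["opening"],o["qvel"])
```

```text
15.2833 29.940822422504425 0.01791888655298837 [ 0.0379  0.0352 -0.3303  0.2022  0.0499 -0.3754]
```

View pics/k3.png

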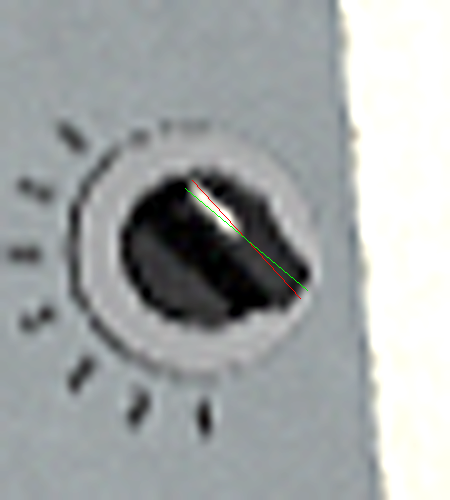

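The knob mark (195–235, 187–232) points at or just past the last tick (70,137), so it's at its stop. Letting the arm settle, then handing in.

Emit:
move_arm(
  motion=[
    [[0, 0, 0], [0, 0, 0], 1],
    [[0, 0, 0], [0, 0, 0], 1],
    [[0, 0, 0], [0, 0, 0], 1],
    [[0, 0, 0], [0, 0, 0], 1],
  ],
)

```text
clock: 15.62
tool_pos: [0.5286, -0.0306, 0.1108]
orientation: [-180.0, -30.1, -89.6]
force: [0.0, 0.2, -0.1]
opening: 0.0181
gripper_force: 29.9
```

```bash
python3 -c "
from plant import ctrl
print(ctrl.close_job())"
```

```text
the job is handed in; nothing more can be done
None
```

I handed the job in at about 15.6 s with the dimmer turned to its stop and the lens held level and still, centred about 10 cm above the limpet dish; the hand-in returned no verdict.

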